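# Close the vacuum drying pot and set its throttle valve half open

### The job

Close the vacuum dryer for a half-throttle run: put the white lid on the steel pot and press it down onto its gasket until it is fully home and level. Then squeeze the trigger of the valve's blue handle, swing the handle to the 45-degree notch (half open, the middle one, with the green mark) and leave it with the trigger dropped fully into that notch. Leave everything else on the bench where it stands.

Things in the scene. Friction and masses are not known exactly. Their poses are not given: they have to be found in the camera images.
- lid: The pot's loose lid, white plastic, standing on the bench knob up, 0.17 to 0.29 kg. Origin: centre of its underside; z up its axis. From the bottom: a plug that fits into the pot (128 mm across at the bottom, tapering out to 138 mm at height 8 mm, straight to 18 mm), then a flange 168 mm across from height 18 to 28 mm, with the knob on top.
- lid_knob (a point): Centre of the top of the lid's round black knob, 63 mm above the lid's underside. The knob is a plain cylinder 34 mm across and 35 mm high, standing on the flange.
- dryer: Vacuum dryer, fixed: white base board 335 x 345 x 10 mm with an open steel pot, a steel pipe with butterfly valve and gauge (top 175 mm high) and a blue and silver pump (143 mm high) at the back. Origin on the bench under the board; x points away from the operator to the pump, y along the pipe from pot to valve, z up. Pot axis at (-20, -95) mm, valve at (-20, 46) mm in this frame.
- pot_rim (a point): Centre of the pot's mouth at the height of its flat rim, 115 mm above the bench; axes as the dryer. The mouth is 147 mm across, the rim 167 mm outside. Fully home, the lid's flange lies flat on the rim all round, and the lid's origin is 18 mm below this point.
- pot_gasket (a point): Centre of the orange silicone O-ring gasket in the pot's throat, 8 mm below the rim; 133 mm across inside, so the lid's plug must squeeze past it. Laid on, the lid stands about 7 mm proud; pushing it home takes about 10 N straight down over the knob, and friction then holds it where it was left, tilted too.
- valve_pivot (a point): Point on the valve's level stem axis (along the dryer's x) on the pipe's centre line, 65 mm above the bench; axes as the dryer. The handle turns about it 78 mm towards the operator (-x). Behind the handle is a steel index plate (radius 63 mm) with a notch every 22.5 degrees from 0 to 90: a long green mark at 45, short black ones elsewhere. In slots, it sits up to 6 degrees off either way.
- handle_grip (a point): Where to squeeze the valve handle: 118 mm from the stem axis. z runs out along the handle, x as the dryer's. The handle is a flat bar with a blue sleeve 9 mm thick, 25 mm wide, 70 to 150 mm from the stem axis, which in this frame's x lies from -8.5 to +0.5 mm. It does not give in x: only the trigger moves, so fingers centred here and closing along x meet on both evenly once squeezed.
- trigger_end (a point): End of the trigger, a black-sleeved bar 20 mm wide and 6 mm thick beside the handle on the valve's side, 128 mm from the stem axis; the point moves with it. Level with handle_grip its far face lies at x = +25.5 mm of handle_grip when latched (34 mm over handle and trigger), +8.5 mm when squeezed right in (17 mm over both).
- valve_lever (a joint): Angle of the valve handle, rad: 0 closed, straight up; grows as it swings away from the pot to the dryer's +y; 1.571 open, level. It turns stiffly (4 N at the grip, up to 8 with the tooth dragging on the plate), stays put, and starts in a notch or between two. The 45-degree notch is nominally at 0.785; the plate may sit 6 degrees off: feel for it. Latched, it has 1.5 degrees of play either way.
- valve_trigger (a joint): Angle of the squeeze trigger on the handle, rad: 0 sprung out, its tooth fully in a notch (latched); 0.17 squeezed right in. It takes 4 to 7 N at the grip. The tooth is clear of the notches above about 0.13; let go between notches, it rests on the plate at about 0.1 and drops in when a notch comes under it.
- bottle_blue: Blue reagent bottle, 72 mm across, 150 mm high; bystander. Origin: centre of its underside.
- bottle_green: Grey-green reagent bottle, 68 mm across, 140 mm high; bystander. Origin: centre of its underside.
- tube_rack: Beige tube rack, 100 x 200 x 28 mm, with 18 holes; bystander. Origin: centre of its underside.
- spray_bottle: White spray bottle with a yellow band and a red nozzle, 75 mm across, 196 mm high; bystander. Origin: centre of its underside.
- beaker: Clear beaker, 68 mm across, 85 mm high; bystander. Origin: centre of its underside.
- timer: Small white bench timer lying flat, 62 x 62 x 22 mm; bystander. Origin: centre of its underside.
- jar: Small amber jar with an orange cap, 52 mm across, 60 mm high; bystander. Origin: centre of its underside.
There are look-alikes about, which are no part of the job. What is shaped like the lid but brown or turquoise is not meant.

How it is judged:
On the way, in this order (a step that is already met when the one before it is completed fails the run):
1. the lid is pressed fully home and level on the pot by the gripper (z of lid in the frame of pot_rim below -0.0165 m and angle between lid's own z axis and vertical below 0.02 rad and horizontal distance between lid and pot_rim below 0.006 m and contact force between the fingers and lid above 3 N), for 0.1 s.
2. the handle stands in the 45-degree notch with the trigger latched (value of joint valve_lever between 0.62 and 0.95 rad and value of joint valve_trigger below 0.04 rad), for 0.2 s.
At the end, for the whole second after the job is handed in: The lid lies home on the pot (flange within 1.5 mm of the rim, tilt under 0.02 rad, centred within 6 mm) and still; the valve handle stands in the 45-degree notch (0.62 to 0.95 rad, as the plate may sit 6 degrees off; no other notch lies there) with its trigger latched (below 0.04 rad) (all of step 2 and z of lid in the frame of pot_rim below -0.0165 m and angle between lid's own z axis and vertical below 0.02 rad and horizontal distance between lid and pot_rim below 0.006 m and linear speed of lid below 0.01 m/s); the robot touches nothing.
It fails at once if a bystander is pushed more than 25 mm or tipped (distance of any of bottle_blue, bottle_green, tube_rack, spray_bottle, beaker, timer, jar from where it was at the start of the episode above 0.025 m or angle between any of bottle_blue, bottle_green, spray_bottle, beaker, jar's own z axis and vertical above 0.5 rad).
It also fails if it takes over 64 s, if anything falls off the work surface, if the arm or the gripper's body presses on something with over 40 N, if the wrist force passes 120 N, or if a joint passes its speed limit or range.

### The arm

A 6-joint arm with a two-finger parallel gripper is mounted at the origin on the work surface. World frame = base frame: x ahead of the robot, y to its left, z up, the work surface at z = 0. Lengths are in m, angles in rad, forces in N, time in s.
With the tool pointing down it reaches from about 0.35 to 0.975 m from the base axis. Payload 4.9 kg.
Tool frame: the origin (TCP) lies on the centre line of the jaws, within the pads' length; the fingertips stand 19 mm ahead of it and the grasp point (between the pads) is the TCP; z points along the fingers, y is the line along which they close (so a half turn about z gives the same grasp; the last joint's range is limited). The gripper opens to 85 mm and grips with 20 to 120 N. Pads are 22 mm wide; open, the fingers measure 114 mm over their backs; the gripper's body (76 mm by 85 mm) begins 54 mm behind the grasp point. The pads swing forward as they close: fully open they stand 13 mm farther back than shut.
Start: joints at [-1.386, 0.053, 1.613, -0, 1.476, -0.119], TCP at [0.187, -0.596, 0.25] pointing down, gripper open.
Joint ranges: [-3.01, 3.01], [-1.01, 2.22], [0.06, 2.58], [-1.02, 4.17], [0.09, 2.62], [-3.14, 3.14]. Speed limits (rad/s): [2.57, 2.57, 3.14, 3.14, 3.14, 3.14].

### API

Orientations are given as a unit quaternion [w, x, y, z].
In Python, from plant import state, grab_frame, ticket, spotter gives the robot as it stands.
- The arm moves only by the tool apply_moves, never from a script. Its argument "series" is a list of rows, each an object of numbers: "jaw": the closure, from 0 (fully open) to 1 (shut); "dx", "dy", "dz": the shift along the tool's x, y, z in mm; "turn": the turn about the tool's z in rad. A call has 1 to 5 rows; each row is the pose to reach, as a shift and turn from the pose commanded when the call began, along the tool's axes at that moment; what a row does not reach only later rows make up. A row lasts 1/12 s, in which the tool goes at most 41.7 mm and 7.16 degrees, less where a joint would pass 70% of its speed; a pose out of reach is approached as far as the arm can. A call with a gripper value outside its range is refused whole. The fingers move at their own pace and stop on an object; the grip force is fixed at half the most. Time passes only in rows, so rows that repeat a pose let the fingers close. It gives the time, the measured TCP pose, the force, the opening and the grip force at its end, in the units of the state.
- state(): the state, without advancing time (a new reading comes with each control period).
- grab_frame(name): name is "scene" or "top" or "wrist"; returns a dict with "pixels" (400x640x3 uint8, red, green, blue), "mtx" (3x3 intrinsics, pixels), "camera_from_world" (4x4, takes a point from world to camera coordinates). Camera axes: x right, y down, z forward; pixel columns grow to the right and rows downward; lengths in m; the calibration is good to about 2 mm. A picture is of the moment at which its call begins. There is no depth.
- ticket.job_done(): hands the job in; it is judged then, once.
Trained networks look in a picture, given as the dict that the camera call returned (one of the last four; its "shot" number tells which), for a name from the list of things; names that differ only in an ending like _2 or _b are one class to them, and where a whole thing is asked for, a point or a joint stands for the part that bears it (a point fixed in the world has none). Each returns a list of dicts, best first, with "conf" (0 to 1); they miss things now and then, are a little off and sometimes report something else, mostly with a low value. They report only what shows in the picture. A call takes as long as a camera call. They do not tell look-alikes from the thing itself.
- spotter.outline_of(picture, target): "region" (400x640 bool, what is visible of it) and "extent" ([left, top, right, bottom] in pixels, round what is visible of it).
The state is a dict: "time": time; "joint_pos": joint angles; "joint_vel": joint speeds; "joint_efforts": joint torques, N m; "tool_pos": TCP position; "tool_rot": TCP orientation; "contact_force": force on the tool from outside, world axes, zero at the start; "ft_torque": the same for the moment, N m; "gripper_width": opening from 0.0 (shut) to 1.0 (fully open); "grasp_force": force on a finger pad.
Only numpy, scipy, OpenCV 4.12 (cv2) and the standard library are available. Lean on these libraries where they do the work, as an engineer would, in place of code of your own. Each camera call takes 0.05 s, during which the arm holds its last target. There are 200 camera calls.

## Working session

There is one attempt and no reset: what is moved stays moved. The work goes in short steps, Python scripts to look and compute and a tool call to move; the robot and the scene stay as the last step left them, time stands still between calls to the robot, and variables do not carry over. Pictures are saved under pics/ and viewed, at most 10 in all, crops included, and the job is handed in when it is done.

Besides the shell and the picture viewer there is one more tool, called after "Call:" by a JSON object that holds its "method" and its "body", one argument or row to a line. apply_moves: Moves the arm, as the interface text tells. Its arguments: {"type":"object","properties":{"series":{"type":"array","items":{"type":"object","properties":{"jaw":{"type":"number"},"dx":{"type":"number"},"dy":{"type":"number"},"dz":{"type":"number"},"turn":{"type":"number"}}}}},"required":["series"]}

```bash
mkdir -p pics; ls; cat > h.py <<'E'
import numpy as np, cv2
from plant import state, grab_frame, ticket, spotter
def save(p,name,crop=None,s=1):
    im=p["pixels"][:,:,::-1]
    if crop: im=im[crop[1]:crop[3],crop[0]:crop[2]]
    cv2.imwrite("pics/"+name,cv2.resize(im,None,fx=s,fy=s,interpolation=cv2.INTER_CUBIC))
def proj(p,X):
    X=np.atleast_2d(X); M=np.array(p["camera_from_world"]); c=X@M[:3,:3].T+M[:3,3]
    u=c@np.array(p["mtx"]).T; return u[:,:2]/u[:,2:]
def ray(p,uv):
    M=np.array(p["camera_from_world"]); R=M[:3,:3]; o=-R.T@M[:3,3]
    d=R.T@np.linalg.inv(p["mtx"])@np.array([uv[0],uv[1],1.]); return o,d/np.linalg.norm(d)
def atz(p,uv,z):
    o,d=ray(p,uv); return o+d*(z-o[2])/d[2]
def tri(rays):
    A=sum(np.eye(3)-np.outer(d,d) for o,d in rays); b=sum((np.eye(3)-np.outer(d,d))@o for o,d in rays)
    return np.linalg.solve(A,b)
E
python3 - <<'E'
from h import *
a=grab_frame("scene");b=grab_frame("top")
save(a,"s0.png");save(b,"t0.png")
for p in (a,b):
    M=np.array(p["camera_from_world"]);print(np.round(-M[:3,:3].T@M[:3,3],3),np.round(M[2,:3],2),p["mtx"][0][0])
    for n in ["lid","lid_knob","dryer","valve_lever","valve_trigger","handle_grip"]:
        try:
            for r in spotter.outline_of(p,n)[:4]: print(n,round(r["conf"],2),r["extent"],r["region"].sum())
        except Exception as e: print(n,e)
print({k:np.round(v,3) for k,v in state().items()})
E
```

```text
pics
[0.974 0.643 0.895] [-0.45 -0.59 -0.67] 369.0938639514172
lid 0.84 [348.7, 272.7, 415.3, 332.1] 2817
lid 0.79 [439.2, 273.4, 507.0, 326.7] 2750
lid 0.75 [419.0, 221.9, 477.2, 265.7] 1846
lid 0.75 [319.0, 188.2, 367.4, 226.9] 1458
lid_knob 0.8 [349.6, 270.4, 411.9, 333.4] 2822
lid_knob 0.79 [443.1, 274.1, 511.8, 330.1] 2755
lid_knob 0.65 [319.0, 190.2, 370.2, 229.2] 1404
lid_knob 0.55 [422.9, 223.7, 476.2, 266.9] 1846
dryer 0.71 [176.1, 178.7, 323.7, 307.7] 11217
valve_lever 0.69 [295.1, 180.5, 310.3, 215.3] 323
valve_trigger 0.52 [292.7, 188.6, 306.6, 207.9] 127
handle_grip 0.63 [298.1, 180.4, 310.8, 213.1] 257
[ 0.243 -0.018  1.629] [ 0.15 -0.   -0.99] 511.7629681045633
lid 0.97 [290.4, 210.6, 343.4, 262.2] 2272
lid 0.86 [185.7, 166.2, 235.4, 223.0] 2190
lid 0.8 [136.1, 233.3, 191.1, 284.5] 2273
lid 0.8 [192.9, 265.6, 246.5, 319.6] 2362
lid_knob 0.89 [288.2, 208.9, 344.9, 261.9] 2264
lid_knob 0.86 [183.9, 164.9, 235.5, 219.7] 2177
lid_knob 0.81 [193.6, 261.9, 244.9, 321.0] 2316
lid_knob 0.63 [135.5, 233.7, 187.5, 291.5] 2332
dryer 0.88 [273.9, 74.6, 400.4, 200.7] 11127
valve_lever 0.59 [315.2, 170.1, 335.2, 187.7] 229
valve_trigger 0.6 [112.4, 183.7, 140.9, 208.8] 594
valve_trigger 0.39 [314.0, 170.6, 327.2, 177.9] 64
handle_grip 0.59 [313.1, 173.4, 334.8, 189.3] 230
{'time': np.float64(0.7), 'joint_pos': array([-1.386,  0.053,  1.613, -0.   ,  1.476, -0.119]), 'joint_vel': array([-0.002,  0.001, -0.001, -0.   , -0.001,  0.   ]), 'joint_efforts': array([-1.0000e-03, -3.9356e+01, -3.7037e+01, -0.0000e+00,  0.0000e+00,
       -0.0000e+00]), 'tool_pos': array([ 0.187, -0.596,  0.25 ]), 'tool_rot': array([ 0.   ,  0.988,  0.151, -0.   ]), 'contact_force': array([0.117, 0.306, 0.011]), 'ft_torque': array([0.002, 0.048, 0.029]), 'grasp_force': np.float64(0.0), 'gripper_width': np.float64(0.998)}
```

View pics/s0.png

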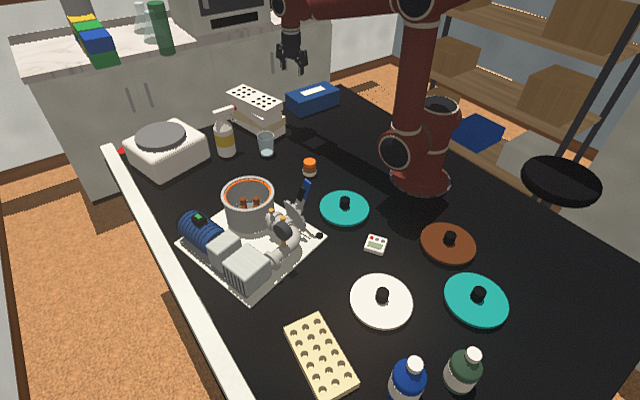

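View pics/t0.png

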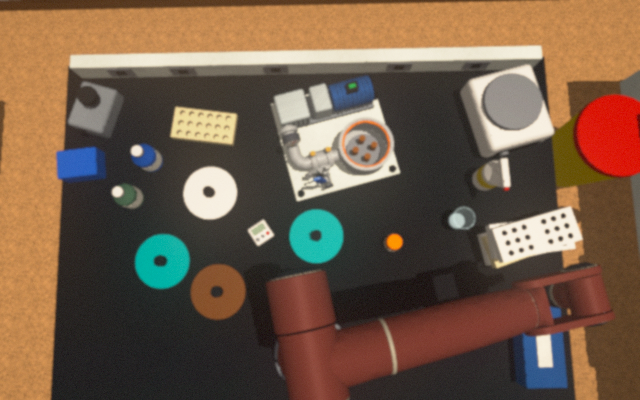

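The scene view shows the white lid at (381,301), the pot mouth at (247,192) and the blue handle at (304,190). In the top view the lid is at (210,193), the pot at (365,145) and the handle around (318,180). The turquoise and brown lids are the look-alikes.

```bash
cat > m.py <<'E'
from h import *
def lid(p):
    best=None
    for r in spotter.outline_of(p,"lid"):
        m=r["region"]; px=p["pixels"][m].astype(int)
        med=np.median(px,0)
        if med.min()>130 and med.max()-med.min()<40: best=r;break
    if best is None: return None
    m=best["region"].astype(np.uint8); h=cv2.convexHull(cv2.findNonZero(m)); f=np.zeros_like(m); cv2.fillConvexPoly(f,h,1)
    dark=(f==1)&(p["pixels"].max(2)<70)
    n,l,st,c=cv2.connectedComponentsWithStats(dark.astype(np.uint8)); i=1+np.argmax(st[1:,4])
    return h[:,0],st[i],c[i],l==i
E
python3 - <<'E'
from m import *
P=[grab_frame(n) for n in("scene","top")]
from scipy.optimize import least_squares
for p in P:
    h,st,c,m=lid(p); e=cv2.fitEllipse(h); print("lid",e,"knob",st,c, "atz.028",atz(p,e[0],.024),"knob mid",atz(p,c,.045))
ls=[cv2.fitEllipse(lid(p)[0])[0] for p in P]
print("tri lid",tri([ray(p,u) for p,u in zip(P,ls)]), "knob",tri([ray(p,lid(p)[2]) for p in P]))
# pot rim: orange ring
for p,box in zip(P,[(210,165,290,240),(325,110,405,180)]):
    hsv=cv2.cvtColor(p["pixels"],cv2.COLOR_RGB2HSV); m=cv2.inRange(hsv,(3,130,110),(20,255,255)); mm=np.zeros_like(m); x0,y0,x1,y1=box; mm[y0:y1,x0:x1]=m[y0:y1,x0:x1]
    h=cv2.convexHull(cv2.findNonZero(mm)); e=cv2.fitEllipse(h); print("gasket",e,atz(p,e[0],.107))
# dryer board
for p in P:
    r=spotter.outline_of(p,"dryer")[0]; 
    g=p["pixels"]; save(p,"x.png")
p=P[1]
r=spotter.outline_of(p,"dryer")[0]
h=cv2.convexHull(cv2.findNonZero(r["region"].astype(np.uint8)));q=cv2.approxPolyDP(h,6,True)[:,0]
for u in q: print("corner",u,atz(p,u,.01).round(3))
for n in["valve_lever","valve_trigger"]:
  for p in P:
    r=spotter.outline_of(p,n)
    print(n,[(round(x["conf"],2),np.argwhere(x["region"]).mean(0)[::-1].round(1)) for x in r[:2]])
save(P[0],"s1.png",(220,160,360,260),5)
E
```

```text
lid ((380.6573791503906, 301.7471008300781), (55.04539489746094, 65.21673583984375), 114.91072082519531) knob [376 287  13  17 174] [381.97701149 295.10344828] atz.028 [0.50626902 0.31765988 0.024     ] knob mid [0.50090182 0.31295333 0.045     ]
lid ((209.88072204589844, 192.88787841796875), (52.04228591918945, 52.94076156616211), 58.930965423583984) knob [205 190   7   3   7] [208.         191.14285714] atz.028 [0.50316324 0.31465688 0.024     ] knob mid [0.50542497 0.31624363 0.045     ]
tri lid [0.50382969 0.31576746 0.01925979] knob [0.50432917 0.31512729 0.05093885]
gasket ((256.8373718261719, 199.817138671875), (38.16480255126953, 67.19654846191406), 110.32743835449219) [ 0.61753663 -0.13975446  0.107     ]
gasket ((358.9637145996094, 144.12803649902344), (44.670772552490234, 64.75830078125), 83.02145385742188) [ 0.63061395 -0.15634396  0.107     ]
corner [399 172] [ 0.56  -0.291  0.01 ]
corner [297 200] [0.476 0.039 0.01 ]
corner [275  97] [0.821 0.106 0.01 ]
corner [371  75] [ 0.89  -0.213  0.01 ]
valve_lever [(0.61, array([302.1, 194.9]))]
valve_lever [(0.53, array([324. , 179.2]))]
valve_trigger [(0.52, array([299.2, 197.2]))]
valve_trigger [(0.53, array([320.8, 174.6]))]
```

View pics/s1.png

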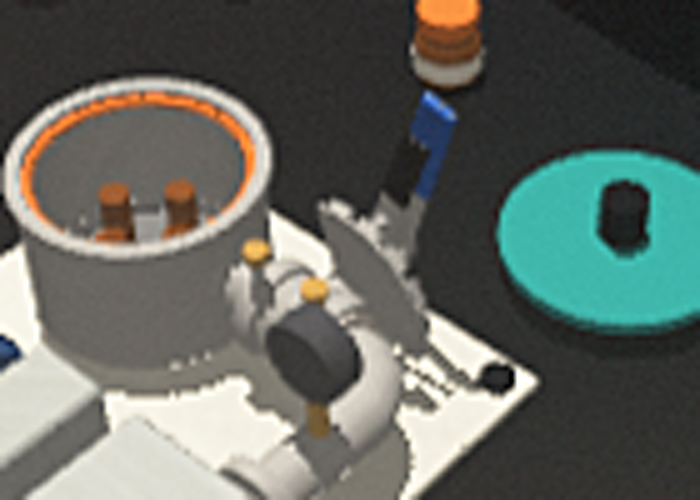

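Call:
{"method": "apply_moves", "body": {
  "series": [
    {"dx":172,"dy":-69,"dz":-50},
    {"dx":172,"dy":-69,"dz":-50},
    {"dx":172,"dy":-69,"dz":-50},
    {"dx":172,"dy":-69,"dz":-50},
    {"dx":172,"dy":-69,"dz":-50}
  ]
}}

```text
invalid input at $.series[0]: expected keys jaw, dx, dy, dz, turn
```

Call:
{"method": "apply_moves", "body": {
  "series": [
    {"dx":172,"dy":-69,"dz":0},
    {"dx":172,"dy":-69,"dz":0},
    {"dx":172,"dy":-69,"dz":0},
    {"dx":172,"dy":-69,"dz":0},
    {"dx":172,"dy":-69,"dz":0}
  ]
}}

```text
invalid input at $.series[0]: expected keys jaw, dx, dy, dz, turn
```

Call:
{"method": "apply_moves", "body": {
  "series": [
    {"dx":172,"dy":-69,"dz":0},
    {"dx":172,"dy":-69,"dz":0},
    {"dx":172,"dy":-69,"dz":0},
    {"dx":172,"dy":-69,"dz":0},
    {"dx":172,"dy":-69,"dz":0}
  ]
}}

```text
invalid input at $.series[0]: expected keys jaw, dx, dy, dz, turn
```

```bash
python3 - <<'E'
from h import *
p=grab_frame("wrist"); save(p,"w0.png"); s=state()
M=np.array(p["camera_from_world"]);print(np.round(-M[:3,:3].T@M[:3,3],3),np.round(M[2,:3],2),p["mtx"][0][0])
print(s["tool_pos"],s["tool_rot"],s["time"])
print(proj(p,[[.684,-.182,.115],[.684,-.182,.01]]))
E
```

```text
[ 0.266 -0.571  0.375] [-0.3  -0.09 -0.95] 293.9970715099752
[ 0.18697804 -0.59634309  0.25030204] [-1.37457447e-05  9.88482055e-01  1.51338124e-01 -2.10174278e-08] 1.5
[[ -541.80195202 -1805.78964757]
 [  -71.64273941  -766.75289806]]
```

View pics/w0.png

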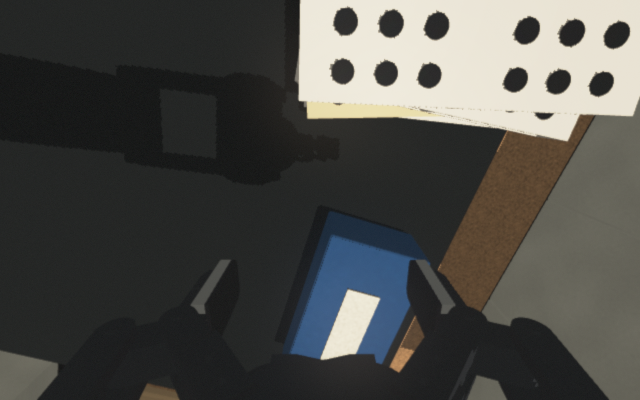

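The wrist view shows only the rack and the blue box by the start pose, since the move was refused because every row needs all five keys. I'll resend it.

Call:
{"method": "apply_moves", "body": {
  "series": [
    {"jaw":0,"dx":172,"dy":-69,"dz":-50,"turn":0},
    {"jaw":0,"dx":172,"dy":-69,"dz":-50,"turn":0},
    {"jaw":0,"dx":172,"dy":-69,"dz":-50,"turn":0},
    {"jaw":0,"dx":172,"dy":-69,"dz":-50,"turn":0},
    {"jaw":0,"dx":172,"dy":-69,"dz":-50,"turn":0}
  ]
}}

```text
time: 1.92
tool_pos: [0.333, -0.4771, 0.302]
tool_rot: [0.001, 0.988, 0.152, 0.001]
contact_force: [0.4, -0.6, -0.4]
gripper_width: 1.004
grasp_force: 0.0
```

Call:
{"method": "apply_moves", "body": {
  "series": [
    {"jaw":0,"dx":172,"dy":-69,"dz":0,"turn":0},
    {"jaw":0,"dx":172,"dy":-69,"dz":0,"turn":0},
    {"jaw":0,"dx":172,"dy":-69,"dz":0,"turn":0},
    {"jaw":0,"dx":172,"dy":-69,"dz":0,"turn":0},
    {"jaw":0,"dx":172,"dy":-69,"dz":0,"turn":0}
  ]
}}

```text
time: 2.33
tool_pos: [0.4768, -0.3586, 0.3005]
tool_rot: [-0.0, 0.988, 0.153, 0.001]
contact_force: [-0.3, -0.3, 0.4]
gripper_width: 0.999
grasp_force: 0.0
```

Call:
{"method": "apply_moves", "body": {
  "series": [
    {"jaw":0,"dx":152,"dy":-69,"dz":0,"turn":0},
    {"jaw":0,"dx":152,"dy":-69,"dz":0,"turn":0},
    {"jaw":0,"dx":152,"dy":-69,"dz":0,"turn":0},
    {"jaw":0,"dx":152,"dy":-69,"dz":0,"turn":0},
    {"jaw":0,"dx":152,"dy":-69,"dz":0,"turn":0}
  ]
}}

```text
time: 2.75
tool_pos: [0.6023, -0.2452, 0.3]
tool_rot: [-0.001, 0.988, 0.155, 0.001]
contact_force: [-0.9, 0.0, 0.0]
gripper_width: 0.999
grasp_force: 0.0
```

```bash
python3 - <<'E'
from h import *
p=grab_frame("wrist"); save(p,"w1.png"); s=state()
np.save("w1.npy",p,allow_pickle=True)
print(s["tool_pos"],s["tool_rot"],s["time"])
print(proj(p,[[.684,-.182,.115],[.684,-.182,.01]]))
E
```

```text
[ 0.60039906 -0.24751746  0.29988878] [-3.29622971e-04  9.88086883e-01  1.53896721e-01 -4.38235359e-05] 2.8
[[288.32923814  90.23759324]
 [297.33921105  94.28713737]]
```

View pics/w1.png

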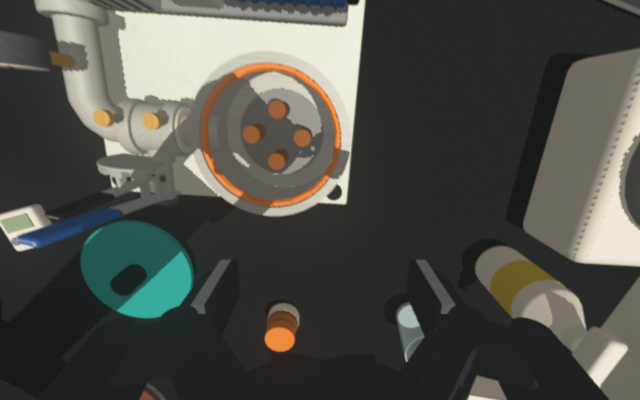

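The wrist view shows the pot mouth at (273,135), the board's near corner at (345,205), and the blue handle from about (120,212) to (20,240) with the index plate at (135,165). Next I'll fit the pot circle, the board's front edge and the blue sleeve.

```bash
cat > d.py <<'E'
from h import *
from scipy.optimize import least_squares
def ring(p,box,z):
    hsv=cv2.cvtColor(p["pixels"],cv2.COLOR_RGB2HSV); m=cv2.inRange(hsv,(3,120,80),(20,255,255)); mm=np.zeros_like(m); x0,y0,x1,y1=box; mm[y0:y1,x0:x1]=m[y0:y1,x0:x1]
    h=cv2.convexHull(cv2.findNonZero(mm))[:,0]
    X=np.array([atz(p,u,z)[:2] for u in h])
    f=least_squares(lambda q:np.hypot(*(X-q[:2]).T)-q[2],[*X.mean(0),.07],loss="soft_l1",f_scale=.001)
    return f.x,f.fun
def blue(p,box):
    hsv=cv2.cvtColor(p["pixels"],cv2.COLOR_RGB2HSV); m=cv2.inRange(hsv,(105,130,50),(125,255,255)); mm=np.zeros_like(m); x0,y0,x1,y1=box; mm[y0:y1,x0:x1]=m[y0:y1,x0:x1]
    n,l,st,c=cv2.connectedComponentsWithStats(mm); i=1+np.argmax(st[1:,4]); return l==i
E
python3 - <<'E'
from d import *
w=grab_frame("wrist"); s=grab_frame("scene"); t=grab_frame("top")
c,f=ring(w,(185,50,350,215),.107); print("wrist ring",c,np.abs(f).max())
c,f=ring(s,(210,165,290,220),.107); print("scene ring",c,np.abs(f).max())
c,f=ring(t,(335,115,400,180),.107); print("top ring",c,np.abs(f).max())
for nm,p,b in(("w",w,(0,150,150,260)),("s",s,(285,170,330,220)),("t",t,(290,165,345,200))):
    m=blue(p,b); a=np.argwhere(m)[:,::-1]; r=cv2.minAreaRect(a.astype(np.float32)); print(nm,m.sum(),cv2.boxPoints(r).round(1).tolist())
# board edge in wrist: bright pixels
g=cv2.cvtColor(w["pixels"],cv2.COLOR_RGB2GRAY)
e=[(x,np.where(g[y0,x-6:x+6].astype(int)>0)[0][0]) for x,y0 in []]
R=[(y,360-20+int(np.argmin(np.diff(g[y,335:375].astype(int))))-5) for y in range(40,200,20)]; print(R)
R=[[y,335+int(np.argmin(np.diff(g[y,335:375].astype(int))))+.5] for y in range(40,200,10)]
X=np.array([atz(w,(u,v),.01)[:2] for v,u in R]); v=np.polyfit(X[:,1],X[:,0],1); print("right edge",X.round(3).tolist())
vx,vy,_,_=cv2.fitLine(X.astype(np.float32),cv2.DIST_HUBER,0,.01,.01).ravel(); print("yaw",np.arctan2(vy,vx))
E
```

```text
wrist ring [ 0.63118933 -0.17593679  0.07436289] 0.0004184450699097758
scene ring [ 0.62516999 -0.18026197  0.07735073] 0.08526888687037212
top ring [ 0.61351331 -0.21273931  0.110849  ] 0.042477499432256566
w 1400 [[14.399999618530273, 233.1999969482422], [115.19999694824219, 199.60000610351562], [120.4000015258789, 215.1999969482422], [19.600000381469727, 248.8000030517578]]
s 87 [[298.29998779296875, 196.10000610351562], [304.29998779296875, 178.10000610351562], [311.5, 180.5], [305.5, 198.5]]
t 1 [[316.0, 180.0], [316.0, 180.0], [316.0, 180.0], [316.0, 180.0]]
[(40, 359), (60, 357), (80, 355), (100, 353), (120, 351), (140, 350), (160, 348), (180, 346)]
right edge [[0.767, -0.241], [0.756, -0.244], [0.745, -0.247], [0.733, -0.25], [0.721, -0.252], [0.71, -0.255], [0.698, -0.258], [0.685, -0.261], [0.673, -0.264], [0.66, -0.267], [0.647, -0.272], [0.634, -0.275], [0.62, -0.278], [0.606, -0.282], [0.591, -0.285], [0.577, -0.289]]
yaw 0.2454995
```

```bash
cat >> d.py <<'E'
POT=np.array([.6312,-.1759]); YAW=.2455
ex=np.array([np.cos(YAW),np.sin(YAW),0]); ey=np.array([-np.sin(YAW),np.cos(YAW),0])
def hpt(r,th,x=0.,tan=0.,off=np.zeros(3)):
    "handle frame: r along, x dryer-x rel. grip, tan across"
    O=np.array([*POT,.065])+.141*ey-.078*ex+off
    return O+r*(np.sin(th)*ey+np.cos(th)*np.array([0,0,1]))+x*ex+tan*(np.cos(th)*ey-np.sin(th)*np.array([0,0,1]))
E
python3 - <<'E'
from d import *
w=grab_frame("wrist"); s=grab_frame("scene")
V=[]
for p,b in((w,(0,150,150,260)),(s,(285,170,330,220))): V.append((p,blue(p,b)))
def sil(p,th,off):
    m=np.zeros((400,640),np.uint8); pts=np.array([hpt(r,th,x,t,off) for r in(.07,.15) for x in(-.0085,.0005) for t in(-.0125,.0125)])
    cv2.fillConvexPoly(m,cv2.convexHull(proj(p,pts).round().astype(np.int32)),1); return m>0
for th in np.arange(0,1.6,.1):
    o=[]
    for p,b in V:
        m=sil(p,th,np.zeros(3)); o.append((m&b).sum()/(m|b).sum())
    print(round(th,2),np.round(o,2))
E
```

```text
0.0 [0.12 0.  ]
0.1 [0.34 0.11]
0.2 [0.62 0.37]
0.3 [0.66 0.38]
0.4 [0.45 0.17]
0.5 [0.26 0.03]
0.6 [0.11 0.  ]
0.7 [0.04 0.  ]
0.8 [0.01 0.  ]
0.9 [0. 0.]
1.0 [0. 0.]
1.1 [0. 0.]
1.2 [0. 0.]
1.3 [0. 0.]
1.4 [0. 0.]
1.5 [0. 0.]
```

Call:
{"method": "apply_moves", "body": {
  "series": [
    {"jaw":0,"dx":0,"dy":-190,"dz":0,"turn":0},
    {"jaw":0,"dx":0,"dy":-190,"dz":0,"turn":0},
    {"jaw":0,"dx":0,"dy":-190,"dz":0,"turn":0},
    {"jaw":0,"dx":0,"dy":-190,"dz":0,"turn":0},
    {"jaw":0,"dx":0,"dy":-190,"dz":0,"turn":0}
  ]
}}

```text
time: 3.47
tool_pos: [0.5398, -0.0673, 0.3006]
tool_rot: [-0.0, 0.989, 0.151, 0.0]
contact_force: [0.2, 0.1, -0.4]
gripper_width: 0.999
grasp_force: 0.0
```

Call:
{"method": "apply_moves", "body": {
  "series": [
    {"jaw":0,"dx":0,"dy":-190,"dz":0,"turn":0},
    {"jaw":0,"dx":0,"dy":-190,"dz":0,"turn":0},
    {"jaw":0,"dx":0,"dy":-190,"dz":0,"turn":0},
    {"jaw":0,"dx":0,"dy":-190,"dz":0,"turn":0},
    {"jaw":0,"dx":0,"dy":-190,"dz":0,"turn":0}
  ]
}}

```text
time: 3.88
tool_pos: [0.4831, 0.114, 0.3008]
tool_rot: [-0.001, 0.988, 0.151, 0.0]
contact_force: [0.1, -0.5, -0.5]
gripper_width: 0.998
grasp_force: 0.0
```

Call:
{"method": "apply_moves", "body": {
  "series": [
    {"jaw":0,"dx":0,"dy":-186,"dz":50,"turn":0},
    {"jaw":0,"dx":0,"dy":-186,"dz":50,"turn":0},
    {"jaw":0,"dx":0,"dy":-186,"dz":50,"turn":0},
    {"jaw":0,"dx":0,"dy":-186,"dz":50,"turn":0},
    {"jaw":0,"dx":0,"dy":-186,"dz":50,"turn":0}
  ]
}}

```text
time: 4.3
tool_pos: [0.4275, 0.2911, 0.2494]
tool_rot: [-0.0, 0.988, 0.151, -0.0]
contact_force: [0.6, -0.6, 0.8]
gripper_width: 0.999
grasp_force: 0.0
```

```bash
cat > l.py <<'E'
from m import *
from scipy.optimize import least_squares
p=grab_frame("wrist"); save(p,"wl.png"); s=state()
print(s["tool_pos"],s["tool_rot"],s["time"])
print(proj(p,[[.504,.3155,.063],[.504,.3155,.0]]))
r=lid(p)
if r:
    h,st,c,m=r; print(st,c)
    X=np.array([atz(p,u,.028)[:2] for u in h if 3<u[0]<636 and 3<u[1]<396])
    f=least_squares(lambda q:np.hypot(*(X-q[:2]).T)-q[2],[*X.mean(0),.084],loss="soft_l1",f_scale=.001); print("lid",f.x,np.abs(f.fun).max())
    hh=cv2.convexHull(cv2.findNonZero(m.astype(np.uint8)))[:,0]; a=cv2.fitEllipse(hh); print("knob",a,atz(p,c,.05))
E
python3 l.py
```

```text
[0.4261163  0.29325179 0.24794597] [-0.00126091  0.98828176  0.15262565 -0.00173004] 4.35
[[323.50953995 107.63824321]
 [323.45515943 107.19991856]]
[308  91  27  32 643] [320.98133748 106.27216174]
lid [0.50467714 0.31536517 0.08437792] 0.0011721849678331675
knob ((321.035400390625, 106.2133560180664), (25.951358795166016, 31.215566635131836), 179.12225341796875) [0.5044109  0.31838661 0.05      ]
```

View pics/wl.png

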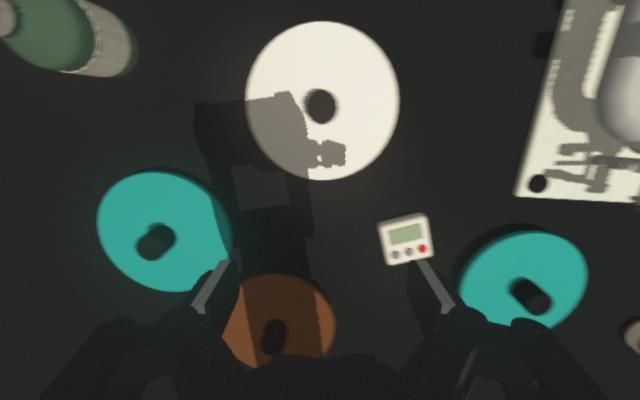

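The wrist view shows the white lid at (322,101) with its knob at (321,106). The robot's shadow crosses it, and the look-alikes lie below. I'll measure once more now that the arm has settled.

```bash
python3 l.py
```

```text
[0.42827554 0.28977244 0.24954736] [ 3.33006556e-04  9.88374210e-01  1.52039266e-01 -6.10347399e-04] 4.45
[[323.73241128 106.91498375]
 [323.61979888 106.48435835]]
[310  89  31  33 794] [324.75062972 105.30604534]
lid [0.5046163  0.31516052 0.08365709] 0.0007915409529941769
knob ((324.73614501953125, 105.32440948486328), (30.727489471435547, 32.490989685058594), 171.44776916503906) [0.50575013 0.31491331 0.05      ]
```

Call:
{"method": "apply_moves", "body": {
  "series": [
    {"jaw":0,"dx":80,"dy":-1.5,"dz":140,"turn":0},
    {"jaw":0,"dx":80,"dy":-1.5,"dz":140,"turn":0},
    {"jaw":0,"dx":80,"dy":-1.5,"dz":140,"turn":0},
    {"jaw":0,"dx":80,"dy":-1.5,"dz":140,"turn":0},
    {"jaw":0,"dx":80,"dy":-1.5,"dz":140,"turn":0}
  ]
}}

```text
time: 4.92
tool_pos: [0.5039, 0.3112, 0.1018]
tool_rot: [0.002, 0.989, 0.149, -0.006]
contact_force: [-1.6, -1.2, -2.4]
gripper_width: 1.001
grasp_force: 0.0
```

Call:
{"method": "apply_moves", "body": {
  "series": [
    {"jaw":0,"dx":0,"dy":0,"dz":20,"turn":0},
    {"jaw":0,"dx":0,"dy":0,"dz":40,"turn":0},
    {"jaw":0,"dx":0,"dy":0,"dz":50,"turn":0},
    {"jaw":0,"dx":0,"dy":0,"dz":57,"turn":0},
    {"jaw":0,"dx":0,"dy":0,"dz":57,"turn":0}
  ]
}}

```text
time: 5.33
tool_pos: [0.5048, 0.3139, 0.0531]
tool_rot: [0.0, 0.989, 0.151, -0.0]
contact_force: [-1.0, -0.2, -0.7]
gripper_width: 1.005
grasp_force: 0.0
```

Call:
{"method": "apply_moves", "body": {
  "series": [
    {"jaw":1,"dx":0,"dy":0,"dz":0,"turn":0},
    {"jaw":1,"dx":0,"dy":0,"dz":0,"turn":0},
    {"jaw":1,"dx":0,"dy":0,"dz":0,"turn":0},
    {"jaw":1,"dx":0,"dy":0,"dz":0,"turn":0},
    {"jaw":1,"dx":0,"dy":0,"dz":0,"turn":0}
  ]
}}

```text
time: 5.75
tool_pos: [0.5058, 0.3154, 0.0548]
tool_rot: [-0.0, 0.988, 0.151, 0.001]
contact_force: [0.3, 0.5, -0.5]
gripper_width: 0.379
grasp_force: 59.8
```

Call:
{"method": "apply_moves", "body": {
  "series": [
    {"jaw":1,"dx":0,"dy":0,"dz":0,"turn":0},
    {"jaw":1,"dx":0,"dy":0,"dz":0,"turn":0},
    {"jaw":1,"dx":0,"dy":0,"dz":0,"turn":0},
    {"jaw":1,"dx":0,"dy":0,"dz":0,"turn":0},
    {"jaw":1,"dx":0,"dy":0,"dz":0,"turn":0}
  ]
}}

```text
time: 6.17
tool_pos: [0.5058, 0.3154, 0.0548]
tool_rot: [-0.0, 0.988, 0.151, 0.001]
contact_force: [-1.4, -0.8, 6.4]
gripper_width: 0.374
grasp_force: 60.2
```

Call:
{"method": "apply_moves", "body": {
  "series": [
    {"jaw":1,"dx":0,"dy":0,"dz":-10,"turn":0},
    {"jaw":1,"dx":0,"dy":0,"dz":-40,"turn":0},
    {"jaw":1,"dx":0,"dy":0,"dz":-75,"turn":0},
    {"jaw":1,"dx":0,"dy":0,"dz":-110,"turn":0},
    {"jaw":1,"dx":0,"dy":0,"dz":-145,"turn":0}
  ]
}}

```text
time: 6.58
tool_pos: [0.5038, 0.3146, 0.1989]
tool_rot: [0.0, 0.988, 0.151, -0.001]
contact_force: [0.8, -0.3, -2.0]
gripper_width: 0.375
grasp_force: 60.2
```

Call:
{"method": "apply_moves", "body": {
  "series": [
    {"jaw":1,"dx":0,"dy":0,"dz":-35,"turn":0},
    {"jaw":1,"dx":0,"dy":0,"dz":-70,"turn":0},
    {"jaw":1,"dx":-10,"dy":20,"dz":-95,"turn":0},
    {"jaw":1,"dx":-25,"dy":46,"dz":-112,"turn":0},
    {"jaw":1,"dx":-37,"dy":76,"dz":-112,"turn":0}
  ]
}}

```text
time: 7.0
tool_pos: [0.4929, 0.2318, 0.3157]
tool_rot: [-0.001, 0.988, 0.153, 0.004]
contact_force: [1.1, -0.6, -2.5]
gripper_width: 0.374
grasp_force: 60.3
```

Call:
{"method": "apply_moves", "body": {
  "series": [
    {"jaw":1,"dx":-14,"dy":36,"dz":0,"turn":0},
    {"jaw":1,"dx":-28,"dy":72,"dz":0,"turn":0},
    {"jaw":1,"dx":-42,"dy":108,"dz":0,"turn":0},
    {"jaw":1,"dx":-56,"dy":144,"dz":0,"turn":0},
    {"jaw":1,"dx":-70,"dy":180,"dz":0,"turn":0}
  ]
}}

```text
time: 7.42
tool_pos: [0.4782, 0.0373, 0.3098]
tool_rot: [-0.0, 0.988, 0.152, -0.0]
contact_force: [1.5, 0.5, -2.6]
gripper_width: 0.377
grasp_force: 60.3
```

Call:
{"method": "apply_moves", "body": {
  "series": [
    {"jaw":1,"dx":-14,"dy":36,"dz":0,"turn":0},
    {"jaw":1,"dx":-28,"dy":72,"dz":0,"turn":0},
    {"jaw":1,"dx":-42,"dy":108,"dz":0,"turn":0},
    {"jaw":1,"dx":-56,"dy":144,"dz":0,"turn":0},
    {"jaw":1,"dx":-70,"dy":180,"dz":0,"turn":0}
  ]
}}

```text
time: 7.83
tool_pos: [0.4654, -0.1555, 0.3099]
tool_rot: [-0.0, 0.988, 0.151, -0.0]
contact_force: [0.9, -0.2, -2.0]
gripper_width: 0.378
grasp_force: 60.3
```

Call:
{"method": "apply_moves", "body": {
  "series": [
    {"jaw":1,"dx":0,"dy":36,"dz":0,"turn":0},
    {"jaw":1,"dx":0,"dy":70,"dz":0,"turn":0},
    {"jaw":1,"dx":0,"dy":70,"dz":0,"turn":0},
    {"jaw":1,"dx":0,"dy":70,"dz":0,"turn":0},
    {"jaw":1,"dx":0,"dy":70,"dz":0,"turn":0}
  ]
}}

```text
time: 8.25
tool_pos: [0.4869, -0.2203, 0.3096]
tool_rot: [-0.001, 0.988, 0.151, -0.001]
contact_force: [0.3, 0.6, -2.9]
gripper_width: 0.375
grasp_force: 60.6
```

```bash
python3 - <<'E'
from d import *
w=grab_frame("wrist"); save(w,"w3.png"); s=state(); print(s["tool_pos"],s["tool_rot"],s["time"],s["contact_force"],s["grasp_force"])
u=proj(w,[*POT,.107])[0]; print(u)
for z in(.107,):
    c,f=ring(w,(max(0,int(u[0])-85),max(0,int(u[1])-80),int(u[0])+85,int(u[1])+80),z); print(c,np.abs(f).max())
E
```

```text
[ 0.4870278  -0.21983914  0.30987415] [-5.41447712e-04  9.88433048e-01  1.51656540e-01 -3.32276775e-04] 8.3 [ 0.37176606  0.1896987  -2.31757468] 60.64095817040652
[324.99948504  31.69397916]
[ 0.63378278 -0.17559739  0.07442492] 0.0017360038145897982
```

View pics/w3.png

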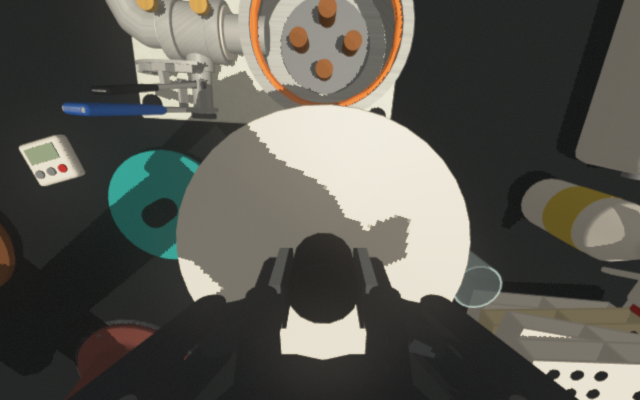

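The wrist view shows the held lid at (323,240) sitting level. The pot is behind it at (325,35), cut off by the top edge, and the blue handle runs from (65,108) to (165,108). I'll fit both circles, leaving out the cut-off points.

```bash
python3 - <<'E'
from d import *
def circ(X,r0): 
    f=least_squares(lambda q:np.hypot(*(X-q[:2]).T)-q[2],[*X.mean(0),r0],loss="soft_l1",f_scale=.0007); return f.x.round(4),np.abs(f.fun).max()
w=grab_frame("wrist"); s=state(); print(s["tool_pos"])
hsv=cv2.cvtColor(w["pixels"],cv2.COLOR_RGB2HSV); m=cv2.inRange(hsv,(3,120,80),(20,255,255)); m[110:]=0; m[:,:245]=0;m[:,410:]=0
h=cv2.convexHull(cv2.findNonZero(m))[:,0]; h=h[h[:,1]>2]
print("ring",circ(np.array([atz(w,u,.107)[:2] for u in h]),.073))
# lid edge: bright upper edge points by columns
g=cv2.cvtColor(w["pixels"],cv2.COLOR_RGB2GRAY).astype(int); pts=[]
for ang in np.arange(-1.0,1.01,.1):   # rays upward from centre
    d=np.array([np.sin(ang),-np.cos(ang)]); c=np.array([323,235.])
    pr=[g[tuple((c+d*k).round().astype(int)[::-1])] for k in range(105,165)]
    pts.append(c+d*(105.5+np.argmin(np.diff(pr))))
X=np.array([atz(w,u,s["tool_pos"][2]-.0268)[:2] for u in pts]); print("lid",circ(X,.084))
E
```

```text
[ 0.48714321 -0.21960387  0.31010941]
ring (array([ 0.6338, -0.1758,  0.0745]), np.float64(0.002493285589278235))
lid (array([ 0.4869, -0.219 ,  0.0831]), np.float64(0.01431392553314162))
```

```bash
python3 - <<'E'
from d import *
t=grab_frame("top")
hsv=cv2.cvtColor(t["pixels"],cv2.COLOR_RGB2HSV); m=cv2.inRange(hsv,(3,120,80),(20,255,255)); mm=np.zeros_like(m); mm[116:175,337:393]=m[116:175,337:393]
print(proj(t,[*POT,.107]))
a=np.argwhere(mm)[:,::-1]; X=np.array([atz(t,u,.107)[:2] for u in a]); d=np.hypot(*(X-POT).T); X=X[(d>.06)&(d<.082)]
f=least_squares(lambda q:np.hypot(*(X-q[:2]).T)-q[2],[*POT,.07],loss="soft_l1",f_scale=.002); print(f.x,len(X),np.abs(f.fun).max())
save(t,"t3.png",(290,90,420,210),5)
E
```

```text
[[365.35878307 143.80570746]]
[ 0.63204404 -0.17637685  0.06935976] 350 0.01280859252593071
```

View pics/t3.png

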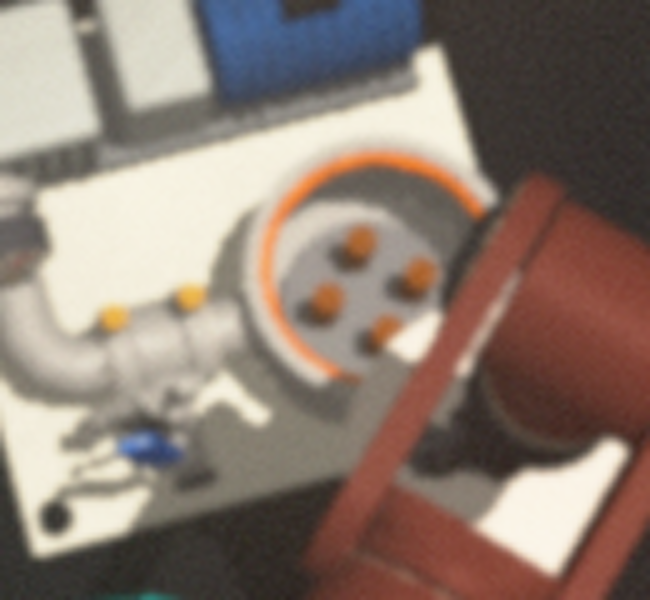

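The top crop shows the pot ring partly hidden by the arm, and its fit gives (0.632,-0.176), which agrees with the wrist. Next the lid goes over the pot and down to just above the gasket.

Call:
{"method": "apply_moves", "body": {
  "series": [
    {"jaw":1,"dx":36,"dy":0.4,"dz":0,"turn":0},
    {"jaw":1,"dx":72,"dy":0.8,"dz":0,"turn":0},
    {"jaw":1,"dx":108,"dy":1.2,"dz":0,"turn":0},
    {"jaw":1,"dx":140,"dy":1.6,"dz":15,"turn":0},
    {"jaw":1,"dx":151.5,"dy":1.6,"dz":40,"turn":0}
  ]
}}

```text
time: 8.82
tool_pos: [0.6371, -0.1748, 0.2741]
tool_rot: [0.002, 0.988, 0.153, 0.004]
contact_force: [-1.1, -0.1, -1.7]
gripper_width: 0.375
grasp_force: 60.7
```

Call:
{"method": "apply_moves", "body": {
  "series": [
    {"jaw":1,"dx":0,"dy":0,"dz":30,"turn":0},
    {"jaw":1,"dx":0,"dy":0,"dz":60,"turn":0},
    {"jaw":1,"dx":0,"dy":0,"dz":80,"turn":0},
    {"jaw":1,"dx":0,"dy":0,"dz":95,"turn":0},
    {"jaw":1,"dx":0,"dy":0,"dz":95,"turn":0}
  ]
}}

```text
time: 9.23
tool_pos: [0.6302, -0.1751, 0.1708]
tool_rot: [-0.002, 0.988, 0.152, -0.003]
contact_force: [-1.7, -0.4, -2.9]
gripper_width: 0.378
grasp_force: 60.6
```

Call:
{"method": "apply_moves", "body": {
  "series": [
    {"jaw":1,"dx":0,"dy":0,"dz":3,"turn":0},
    {"jaw":1,"dx":0,"dy":0,"dz":6,"turn":0},
    {"jaw":1,"dx":0,"dy":0,"dz":9,"turn":0},
    {"jaw":1,"dx":0,"dy":0,"dz":12,"turn":0},
    {"jaw":1,"dx":0,"dy":0,"dz":14,"turn":0}
  ]
}}

```text
time: 9.65
tool_pos: [0.6329, -0.1772, 0.1622]
tool_rot: [0.0, 0.988, 0.151, 0.001]
contact_force: [-0.1, -0.1, -2.3]
gripper_width: 0.379
grasp_force: 60.7
```

Call:
{"method": "apply_moves", "body": {
  "series": [
    {"jaw":1,"dx":0,"dy":0,"dz":2,"turn":0},
    {"jaw":1,"dx":0,"dy":0,"dz":3,"turn":0},
    {"jaw":1,"dx":0,"dy":0,"dz":4,"turn":0},
    {"jaw":1,"dx":0,"dy":0,"dz":5,"turn":0},
    {"jaw":1,"dx":0,"dy":0,"dz":5,"turn":0}
  ]
}}

```text
time: 10.07
tool_pos: [0.6332, -0.1773, 0.1581]
tool_rot: [0.001, 0.988, 0.151, 0.001]
contact_force: [-1.2, 0.4, 4.3]
gripper_width: 0.374
grasp_force: 61.4
```

Call:
{"method": "apply_moves", "body": {
  "series": [
    {"jaw":1,"dx":0,"dy":0,"dz":1,"turn":0},
    {"jaw":1,"dx":0,"dy":0,"dz":2,"turn":0},
    {"jaw":1,"dx":0,"dy":0,"dz":3,"turn":0},
    {"jaw":1,"dx":0,"dy":0,"dz":3,"turn":0},
    {"jaw":1,"dx":0,"dy":0,"dz":3,"turn":0}
  ]
}}

```text
time: 10.48
tool_pos: [0.6337, -0.1775, 0.1566]
tool_rot: [0.001, 0.988, 0.151, 0.002]
contact_force: [-2.4, 2.3, 8.8]
gripper_width: 0.375
grasp_force: 61.9
```

Call:
{"method": "apply_moves", "body": {
  "series": [
    {"jaw":1,"dx":-0.5,"dy":-1,"dz":1,"turn":0},
    {"jaw":1,"dx":-0.5,"dy":-1,"dz":2,"turn":0},
    {"jaw":1,"dx":-0.5,"dy":-1,"dz":3,"turn":0},
    {"jaw":1,"dx":-0.5,"dy":-1,"dz":4,"turn":0},
    {"jaw":1,"dx":-0.5,"dy":-1,"dz":4,"turn":0}
  ]
}}

```text
time: 10.9
tool_pos: [0.6335, -0.1772, 0.1519]
tool_rot: [0.002, 0.988, 0.151, 0.003]
contact_force: [3.0, -1.6, 6.5]
gripper_width: 0.374
grasp_force: 61.5
```

Call:
{"method": "apply_moves", "body": {
  "series": [
    {"jaw":1,"dx":0,"dy":0,"dz":1,"turn":0},
    {"jaw":1,"dx":0,"dy":0,"dz":2,"turn":0},
    {"jaw":1,"dx":0,"dy":0,"dz":3,"turn":0},
    {"jaw":1,"dx":0,"dy":0,"dz":3,"turn":0},
    {"jaw":1,"dx":0,"dy":0,"dz":3,"turn":0}
  ]
}}

```text
time: 11.32
tool_pos: [0.6336, -0.1772, 0.1518]
tool_rot: [0.002, 0.988, 0.151, 0.002]
contact_force: [-4.5, 0.9, 15.8]
gripper_width: 0.377
grasp_force: 62.6
```

Call:
{"method": "apply_moves", "body": {
  "series": [
    {"jaw":1,"dx":-1,"dy":0,"dz":2,"turn":0},
    {"jaw":1,"dx":-1,"dy":0,"dz":4,"turn":0},
    {"jaw":1,"dx":-1,"dy":0,"dz":5,"turn":0},
    {"jaw":1,"dx":-1,"dy":0,"dz":5,"turn":0},
    {"jaw":1,"dx":-1,"dy":0,"dz":5,"turn":0}
  ]
}}

```text
time: 11.73
tool_pos: [0.6336, -0.1772, 0.1517]
tool_rot: [0.002, 0.988, 0.151, 0.003]
contact_force: [-11.7, 4.1, 32.5]
gripper_width: 0.376
grasp_force: 64.3
```

Call:
{"method": "apply_moves", "body": {
  "series": [
    {"jaw":1,"dx":0,"dy":0,"dz":-3,"turn":0},
    {"jaw":1,"dx":0,"dy":0,"dz":-8,"turn":0},
    {"jaw":0,"dx":0,"dy":0,"dz":-8,"turn":0},
    {"jaw":0,"dx":0,"dy":0,"dz":-8,"turn":0},
    {"jaw":0,"dx":0,"dy":0,"dz":-8,"turn":0}
  ]
}}

```text
time: 12.15
tool_pos: [0.6298, -0.1763, 0.1479]
tool_rot: [-0.001, 0.988, 0.151, -0.001]
contact_force: [0.5, -0.1, -0.2]
gripper_width: 0.787
grasp_force: 0.0
```

Call:
{"method": "apply_moves", "body": {
  "series": [
    {"jaw":0,"dx":0,"dy":0,"dz":0,"turn":0},
    {"jaw":0,"dx":0,"dy":0,"dz":0,"turn":0},
    {"jaw":0,"dx":0,"dy":0,"dz":-10,"turn":0},
    {"jaw":0,"dx":0,"dy":0,"dz":-40,"turn":0},
    {"jaw":0,"dx":0,"dy":0,"dz":-80,"turn":0}
  ]
}}

```text
time: 12.57
tool_pos: [0.6284, -0.1756, 0.2257]
tool_rot: [-0.002, 0.988, 0.151, -0.004]
contact_force: [0.4, 0.5, -0.0]
gripper_width: 1.002
grasp_force: 0.0
```

Call:
{"method": "apply_moves", "body": {
  "series": [
    {"jaw":0,"dx":0,"dy":0,"dz":-40,"turn":0},
    {"jaw":0,"dx":-15,"dy":-35,"dz":-75,"turn":-0.12},
    {"jaw":0,"dx":-30,"dy":-75,"dz":-75,"turn":-0.24},
    {"jaw":0,"dx":-45,"dy":-110,"dz":-75,"turn":-0.36},
    {"jaw":0,"dx":-55,"dy":-145,"dz":-75,"turn":-0.48}
  ]
}}

```text
time: 12.98
tool_pos: [0.534, -0.0541, 0.3066]
tool_rot: [0.001, 0.923, 0.384, 0.001]
contact_force: [0.1, -0.3, -0.6]
gripper_width: 1.0
grasp_force: 0.0
```

Call:
{"method": "apply_moves", "body": {
  "series": [
    {"jaw":0,"dx":0,"dy":0,"dz":0,"turn":-0.12},
    {"jaw":0,"dx":0,"dy":0,"dz":0,"turn":-0.24},
    {"jaw":0,"dx":0,"dy":0,"dz":0,"turn":-0.36},
    {"jaw":0,"dx":0,"dy":0,"dz":0,"turn":-0.48},
    {"jaw":0,"dx":0,"dy":0,"dz":0,"turn":-0.6}
  ]
}}

```text
time: 13.4
tool_pos: [0.5347, -0.0544, 0.3052]
tool_rot: [0.0, 0.768, 0.64, 0.0]
contact_force: [-0.3, 0.7, -0.6]
gripper_width: 0.999
grasp_force: 0.0
```

Call:
{"method": "apply_moves", "body": {
  "series": [
    {"jaw":0,"dx":0,"dy":0,"dz":0,"turn":-0.12},
    {"jaw":0,"dx":0,"dy":0,"dz":0,"turn":-0.24},
    {"jaw":0,"dx":0,"dy":0,"dz":0,"turn":-0.36},
    {"jaw":0,"dx":0,"dy":0,"dz":0,"turn":-0.432},
    {"jaw":0,"dx":0,"dy":0,"dz":0,"turn":-0.432}
  ]
}}

```text
time: 13.82
tool_pos: [0.5348, -0.0546, 0.305]
tool_rot: [0.0, 0.615, 0.789, 0.0]
contact_force: [0.5, 0.8, 0.1]
gripper_width: 0.999
grasp_force: 0.0
```

```bash
sed -i 's/^POT=np.array.*;/POT=np.array([.6335,-.177]);/' d.py; python3 - <<'E'
from d import *
g=grab_frame("scene"); w=grab_frame("wrist"); s=state(); print(s["tool_pos"],s["tool_rot"],s["time"],s["joint_pos"].round(2) if hasattr(s["joint_pos"],"round") else s["joint_pos"])
im=np.hstack([cv2.resize(w["pixels"][:,100:540],(440,400)),cv2.resize(g["pixels"][150:270,200:320],(360,400))])
cv2.imwrite("pics/v1.png",im[:,:,::-1])
for r in(.07,.118,.15): print(r,[proj(w,hpt(r,th,-.004)).round(1)[0].tolist() for th in(.15,.25,.35)])
E
```

```text
[ 0.5348232  -0.05458548  0.30482937] [2.29870649e-04 6.16185378e-01 7.87601113e-01 1.15394651e-04] 13.9167 [-0.24 -0.18  1.75  0.    1.58 -0.48]
0.07 [[305.8, 180.6], [305.8, 173.8], [305.7, 166.9]]
0.118 [[302.7, 185.8], [302.6, 172.1], [302.5, 158.5]]
0.15 [[299.9, 190.4], [299.7, 170.7], [299.6, 150.8]]
```

View pics/v1.png

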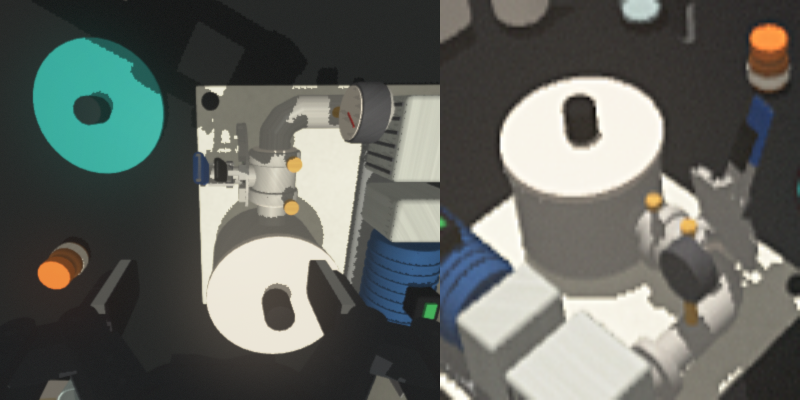

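The wrist view (left) shows the blue handle end-on at (301,168), full-frame pixels, with the black trigger at (320,170). The scene crop (right) shows the lid lying flat on the pot. Next I'll estimate the handle angle and trigger gap.

```bash
python3 - <<'E'
from d import *
w=grab_frame("wrist"); g=grab_frame("scene")
V=[(w,blue(w,(285,140,320,200))),(g,blue(g,(285,170,330,220)))]
def sil(p,th,off):
    m=np.zeros((400,640),np.uint8); pts=np.array([hpt(r,th,x,t,off) for r in(.07,.15) for x in(-.0085,.0005) for t in(-.0125,.0125)])
    cv2.fillConvexPoly(m,cv2.convexHull(proj(p,pts).round().astype(np.int32)),1); return m>0
for p,b in V: a=np.argwhere(b); print(a.min(0)[::-1],a.max(0)[::-1],b.sum())
best=[]
for th in np.arange(.1,.5,.03):
  for ox in np.arange(-.008,.0081,.002):
    for oy in(-.006,-.003,0,.003,.006):
      off=ox*ex+oy*ey
      o=[(sil(p,th,off)&b).sum()/(sil(p,th,off)|b).sum() for p,b in V]; best.append((o[0]+.5*o[1],th,ox,oy,*o))
best.sort(reverse=True); print(np.round(best[:8],3))
n=[r for r in spotter.outline_of(w,"valve_trigger")][:3]; print([(r["conf"],r["extent"]) for r in n])
th=best[0][1]
off=best[0][2]*ex
for nm,x in(("latched",.0255),("rest",.0155),("sq",.0085)): print(nm,proj(w,hpt(.125,th,x,0,off)),proj(w,hpt(.125,th,x-.006,0,off)))
G=w["pixels"][158:184:4,285:345].max(2); print(G)
E
```

```text
[294 157] [302 169] 69
[303 180] [310 198] 72
[[ 0.309  0.25   0.     0.     0.125  0.369]
 [ 0.307  0.25   0.     0.003  0.121  0.371]
 [ 0.304  0.28  -0.002 -0.003  0.113  0.383]
 [ 0.304  0.28   0.     0.     0.118  0.371]
 [ 0.303  0.22   0.     0.003  0.121  0.364]
 [ 0.301  0.28   0.     0.003  0.113  0.376]
 [ 0.301  0.28  -0.002 -0.006  0.115  0.371]
 [ 0.3    0.25  -0.002  0.006  0.114  0.371]]
[(0.83, [314.5, 156.8, 342.6, 184.4])]
latched [[337.01398219 171.80142608]] [[329.88575547 171.82132119]]
rest [[325.13373524 171.83458422]] [[318.00590124 171.85447823]]
sq [[316.81795181 171.85779384]] [[309.69039269 171.87768708]]
[[ 51  51  53  50  51  51  50  62  83  88  89  90  93  92  92  91  89  89
   85  84  99 107 119 122 123 122 123 121 118  89  62  53  52  53  66  87
  107 118 121 122 122 123 123 122 123 123 123 123 122 123 122 123 121 105
   95  94  93  94  93  94]
 [ 51  52  50  51  52  53  53  59  81  88  90  92  91  92  92  92  91  88
   84  82  82  82  84 102 117 119 119 118 103  64  46  53  47  46  45  44
   44  43  44  53  73  90  89  88  89  92  90  97 114 121 124
[... 585 characters left out ...]
91  93  93  93  92  90  90
   87  83  81  81  81  83  95 145 186 196 190 112  58  58  53  50  48  47
   45  47  46  46  47  54 104 178 193 196 195 195 198 197 198 198 197 198
  201 202 203 202 203 201]
 [ 52  53  53  52  52  52  52  58  80  90  92  91  93  92  92  92  92  90
   88  83  82  82  82  83  87 120 174 187 181 108  57  48  49  51  49  48
   47  46  48  46  47  54  89  96  98  97  91  97 168 186 190 203 202 173
  193 200 200 202 200 200]
 [ 52  52  53  52  52  52  51  54  54  74  82  86  87  89  89  87  86  86
   83  84  87  95  97  96  98 118 108 102 101 101 101 101 115 105  94  90
   84  88 108 110  94  86  96 104 103  96  89  85 101 126 168 179 180 178
  177 171 155 113  83  83]]
```

Trigger's far face at column 326 matches the "rest" prediction (325), so the handle stands between two notches at about 0.26 rad with its tooth on the plate. I'll go down over the grip and squeeze.

Call:
{"method": "apply_moves", "body": {
  "series": [
    {"jaw":0,"dx":28.4,"dy":-12.1,"dz":20,"turn":0},
    {"jaw":0,"dx":28.4,"dy":-12.1,"dz":50,"turn":0},
    {"jaw":0,"dx":28.4,"dy":-12.1,"dz":85,"turn":0},
    {"jaw":0,"dx":28.4,"dy":-12.1,"dz":115,"turn":0},
    {"jaw":0,"dx":28.4,"dy":-12.1,"dz":126,"turn":0}
  ]
}}

```text
time: 14.48
tool_pos: [0.5133, -0.0293, 0.1731]
tool_rot: [-0.004, 0.616, 0.788, -0.002]
contact_force: [-0.7, 0.5, -0.5]
gripper_width: 1.003
grasp_force: 0.0
```

Call:
{"method": "apply_moves", "body": {
  "series": [
    {"jaw":0.6,"dx":0,"dy":0,"dz":0,"turn":0},
    {"jaw":0.75,"dx":0,"dy":0,"dz":0,"turn":0},
    {"jaw":1,"dx":0,"dy":0,"dz":0,"turn":0},
    {"jaw":1,"dx":0,"dy":0,"dz":0,"turn":0},
    {"jaw":1,"dx":0,"dy":0,"dz":0,"turn":0}
  ]
}}

```text
time: 14.9
tool_pos: [0.5175, -0.0303, 0.1807]
tool_rot: [0.002, 0.615, 0.788, 0.001]
contact_force: [-0.2, 0.2, 0.5]
gripper_width: 0.302
grasp_force: 0.0
```

Call:
{"method": "apply_moves", "body": {
  "series": [
    {"jaw":1,"dx":0,"dy":0,"dz":0,"turn":0},
    {"jaw":1,"dx":0,"dy":0,"dz":0,"turn":0},
    {"jaw":1,"dx":0,"dy":0,"dz":0,"turn":0},
    {"jaw":1,"dx":0,"dy":0,"dz":0,"turn":0},
    {"jaw":1,"dx":0,"dy":0,"dz":0,"turn":0}
  ]
}}

```text
time: 15.32
tool_pos: [0.5144, -0.0309, 0.1808]
tool_rot: [-0.001, 0.615, 0.788, -0.003]
contact_force: [-19.1, -2.1, 12.3]
gripper_width: 0.2
grasp_force: 58.2
```

Call:
{"method": "apply_moves", "body": {
  "series": [
    {"jaw":1,"dx":3,"dy":-2,"dz":0.8,"turn":0},
    {"jaw":1,"dx":7,"dy":-3,"dz":2,"turn":0},
    {"jaw":1,"dx":11,"dy":-3,"dz":3.5,"turn":0},
    {"jaw":1,"dx":16,"dy":-3,"dz":5.5,"turn":0},
    {"jaw":1,"dx":21,"dy":-3,"dz":7.8,"turn":0}
  ]
}}

```text
time: 15.73
tool_pos: [0.5098, -0.0133, 0.1744]
tool_rot: [0.005, 0.615, 0.788, -0.002]
contact_force: [-9.4, -9.8, 9.9]
gripper_width: 0.195
grasp_force: 59.9
```

Call:
{"method": "apply_moves", "body": {
  "series": [
    {"jaw":1,"dx":5,"dy":0,"dz":2.5,"turn":0},
    {"jaw":1,"dx":10,"dy":0,"dz":5.2,"turn":0},
    {"jaw":1,"dx":15,"dy":0,"dz":8.5,"turn":0},
    {"jaw":1,"dx":17.5,"dy":0,"dz":10.3,"turn":0},
    {"jaw":1,"dx":17.5,"dy":0,"dz":10.3,"turn":0}
  ]
}}

```text
time: 16.15
tool_pos: [0.5049, 0.0057, 0.1637]
tool_rot: [0.002, 0.615, 0.789, -0.0]
contact_force: [-11.3, -1.7, 10.5]
gripper_width: 0.191
grasp_force: 58.7
```

Call:
{"method": "apply_moves", "body": {
  "series": [
    {"jaw":1,"dx":0,"dy":0,"dz":0,"turn":0},
    {"jaw":1,"dx":0,"dy":0,"dz":0,"turn":0}
  ]
}}

```text
time: 16.32
tool_pos: [0.5049, 0.0057, 0.1637]
tool_rot: [0.002, 0.615, 0.789, -0.0]
contact_force: [-11.3, -2.3, 10.8]
gripper_width: 0.192
grasp_force: 58.7
```

```bash
cat > th.py <<'E'
from d import *
s=state(); T=np.array(s["tool_pos"]); O=hpt(0,0); d=T-O
print(T.round(4),"y'",round(d@ey,4),"x'",round(d@ex,4),"z'",round(d[2],4),"theta",round(np.arctan2(d@ey,d[2]),3),"r",round(np.hypot(d@ey,d[2]),4),np.round(s["contact_force"],1),s["gripper_width"],s["time"])
E
python3 th.py
```

```text
[0.5049 0.0057 0.1637] y' 0.0675 x' -0.0024 z' 0.0987 theta 0.6 r 0.1196 [-11.3  -2.3  10.8] 0.19159488322146595 16.3167
```

Call:
{"method": "apply_moves", "body": {
  "series": [
    {"jaw":0.7,"dx":0,"dy":0,"dz":0,"turn":0},
    {"jaw":0.4,"dx":0,"dy":0,"dz":0,"turn":0},
    {"jaw":0.2,"dx":0,"dy":0,"dz":0,"turn":0},
    {"jaw":0,"dx":0,"dy":0,"dz":0,"turn":0},
    {"jaw":0,"dx":0,"dy":0,"dz":-20,"turn":0}
  ]
}}

```text
time: 16.73
tool_pos: [0.5007, 0.007, 0.1754]
tool_rot: [-0.004, 0.615, 0.788, -0.003]
contact_force: [-0.6, -0.3, -0.8]
gripper_width: 0.853
grasp_force: 0.0
```

Call:
{"method": "apply_moves", "body": {
  "series": [
    {"jaw":0,"dx":0,"dy":0,"dz":-35,"turn":0},
    {"jaw":0,"dx":0,"dy":0,"dz":-70,"turn":0},
    {"jaw":0,"dx":-20,"dy":0,"dz":-100,"turn":0},
    {"jaw":0,"dx":-40,"dy":0,"dz":-100,"turn":0},
    {"jaw":0,"dx":-40,"dy":0,"dz":-100,"turn":0}
  ]
}}

```text
time: 17.15
tool_pos: [0.515, -0.0345, 0.2828]
tool_rot: [0.002, 0.616, 0.787, 0.0]
contact_force: [-1.3, 0.0, -0.7]
gripper_width: 0.997
grasp_force: 0.0
```

```bash
cat > look.py <<'E'
import sys
from d import *
exec(open("th.py").read())
w=grab_frame("wrist"); save(w,sys.argv[1],(220,60,420,260),3)
for th in(.55,.65,.75,.85): print(th,[proj(w,hpt(r,th,x)).round(0)[0].tolist() for r,x in((.15,-.004),(.07,-.004),(.125,.0255),(.125,.0155))])
for r in spotter.outline_of(w,"valve_trigger")[:2]: print(r["conf"],r["extent"])
E
python3 look.py v2.png
```

```text
[ 0.515  -0.0345  0.2828] y' 0.026 x' -0.0023 z' 0.2178 theta 0.119 r 0.2193 [-1.3  0.  -0.7] 0.9974861292904257 17.15
0.55 [[318.0, 149.0], [319.0, 181.0], [355.0, 161.0], [343.0, 161.0]]
0.65 [[318.0, 130.0], [319.0, 175.0], [354.0, 147.0], [342.0, 147.0]]
0.75 [[318.0, 113.0], [319.0, 169.0], [354.0, 134.0], [342.0, 134.0]]
0.85 [[318.0, 99.0], [319.0, 163.0], [353.0, 123.0], [341.0, 123.0]]
0.7 [330.5, 140.0, 354.7, 198.4]
```

View pics/v2.png

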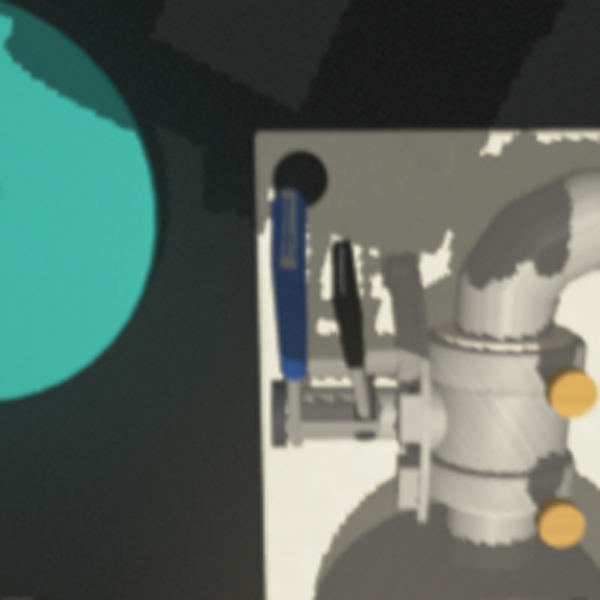

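The crop shows the handle leaning further over, with its tip at about (317,123). The trigger's end is at (334,140), so it is still off the plate's notches. I'll push the handle on with shut fingers from the pot side and feel for the 45-degree notch.

Call:
{"method": "apply_moves", "body": {
  "series": [
    {"jaw":1,"dx":-8,"dy":-10.7,"dz":0,"turn":0},
    {"jaw":1,"dx":-8,"dy":-10.7,"dz":20,"turn":0},
    {"jaw":1,"dx":-8,"dy":-10.7,"dz":50,"turn":0},
    {"jaw":1,"dx":-8,"dy":-10.7,"dz":85,"turn":0},
    {"jaw":1,"dx":-8,"dy":-10.7,"dz":104,"turn":0}
  ]
}}

```text
time: 17.67
tool_pos: [0.5019, -0.0417, 0.1709]
tool_rot: [-0.003, 0.615, 0.788, -0.002]
contact_force: [-0.2, -0.4, -0.1]
gripper_width: 0.299
grasp_force: 0.0
```

Call:
{"method": "apply_moves", "body": {
  "series": [
    {"jaw":1,"dx":0,"dy":0,"dz":0,"turn":0},
    {"jaw":1,"dx":4,"dy":0,"dz":0,"turn":0},
    {"jaw":1,"dx":8,"dy":0,"dz":0,"turn":0},
    {"jaw":1,"dx":12,"dy":0,"dz":0,"turn":0},
    {"jaw":1,"dx":16,"dy":0,"dz":0,"turn":0}
  ]
}}

```text
time: 18.08
tool_pos: [0.5023, -0.0267, 0.1784]
tool_rot: [0.002, 0.615, 0.788, 0.001]
contact_force: [0.5, -1.1, 0.1]
gripper_width: -0.001
grasp_force: 0.0
```

Call:
{"method": "apply_moves", "body": {
  "series": [
    {"jaw":1,"dx":2,"dy":0,"dz":0,"turn":0},
    {"jaw":1,"dx":4,"dy":0,"dz":0,"turn":0},
    {"jaw":1,"dx":6,"dy":0,"dz":0,"turn":0},
    {"jaw":1,"dx":8,"dy":0,"dz":0,"turn":0},
    {"jaw":1,"dx":9,"dy":0,"dz":0,"turn":0}
  ]
}}

```text
time: 18.5
tool_pos: [0.4998, -0.0196, 0.1769]
tool_rot: [0.002, 0.615, 0.788, -0.001]
contact_force: [2.3, -5.8, -0.4]
gripper_width: 0.001
grasp_force: 2.5
```

```bash
python3 th.py
```

```text
[ 0.4998 -0.0196  0.1769] y' 0.0442 x' -0.0134 z' 0.1119 theta 0.376 r 0.1203 [ 2.3 -5.8 -0.4] 0.0008249333810975409 18.5
```

Call:
{"method": "apply_moves", "body": {
  "series": [
    {"jaw":1,"dx":1.2,"dy":0,"dz":0,"turn":0},
    {"jaw":1,"dx":2.4,"dy":0,"dz":0,"turn":0},
    {"jaw":1,"dx":3.6,"dy":0,"dz":0,"turn":0},
    {"jaw":1,"dx":4.8,"dy":0,"dz":0,"turn":0},
    {"jaw":1,"dx":6,"dy":0,"dz":0,"turn":0}
  ]
}}

```text
time: 18.92
tool_pos: [0.4983, -0.0141, 0.1769]
tool_rot: [0.002, 0.616, 0.788, -0.001]
contact_force: [1.9, -6.2, -0.6]
gripper_width: 0.004
grasp_force: 2.6
```

Call:
{"method": "apply_moves", "body": {
  "series": [
    {"jaw":1,"dx":1.2,"dy":0,"dz":0,"turn":0},
    {"jaw":1,"dx":2.4,"dy":0,"dz":0,"turn":0},
    {"jaw":1,"dx":3.6,"dy":0,"dz":0,"turn":0},
    {"jaw":1,"dx":4.8,"dy":0,"dz":0,"turn":0},
    {"jaw":1,"dx":6,"dy":0,"dz":0,"turn":0}
  ]
}}

```text
time: 19.33
tool_pos: [0.4968, -0.0082, 0.1769]
tool_rot: [0.002, 0.616, 0.788, -0.001]
contact_force: [1.1, -5.5, 0.6]
gripper_width: 0.001
grasp_force: 2.2
```

```bash
python3 th.py
```

```text
[ 0.4968 -0.0082  0.1769] y' 0.056 x' -0.0136 z' 0.1119 theta 0.464 r 0.1251 [ 1.1 -5.5  0.6] 0.000555215899425135 19.3333
```

Call:
{"method": "apply_moves", "body": {
  "series": [
    {"jaw":1,"dx":1,"dy":0,"dz":0,"turn":0},
    {"jaw":1,"dx":2,"dy":0,"dz":0,"turn":0},
    {"jaw":1,"dx":3,"dy":0,"dz":0,"turn":0},
    {"jaw":1,"dx":4,"dy":0,"dz":0,"turn":0},
    {"jaw":1,"dx":5,"dy":0,"dz":0,"turn":0}
  ]
}}

```text
time: 19.75
tool_pos: [0.4956, -0.0032, 0.1769]
tool_rot: [0.002, 0.616, 0.788, -0.001]
contact_force: [1.1, -5.5, -0.0]
gripper_width: 0.002
grasp_force: 2.3
```

Call:
{"method": "apply_moves", "body": {
  "series": [
    {"jaw":1,"dx":1,"dy":0,"dz":0,"turn":0},
    {"jaw":1,"dx":2,"dy":0,"dz":0,"turn":0},
    {"jaw":1,"dx":3,"dy":0,"dz":0,"turn":0},
    {"jaw":1,"dx":4,"dy":0,"dz":0,"turn":0},
    {"jaw":1,"dx":5,"dy":0,"dz":0,"turn":0}
  ]
}}

```text
time: 20.17
tool_pos: [0.4944, 0.0018, 0.1769]
tool_rot: [0.002, 0.616, 0.788, -0.001]
contact_force: [0.6, -4.2, 1.0]
gripper_width: -0.002
grasp_force: 2.0
```

Call:
{"method": "apply_moves", "body": {
  "series": [
    {"jaw":1,"dx":0.8,"dy":0,"dz":0,"turn":0},
    {"jaw":1,"dx":1.6,"dy":0,"dz":0,"turn":0},
    {"jaw":1,"dx":2.4,"dy":0,"dz":0,"turn":0},
    {"jaw":1,"dx":3.2,"dy":0,"dz":0,"turn":0},
    {"jaw":1,"dx":4,"dy":0,"dz":0,"turn":0}
  ]
}}

```text
time: 20.58
tool_pos: [0.4932, 0.0062, 0.1767]
tool_rot: [0.001, 0.616, 0.788, -0.0]
contact_force: [0.7, -5.0, 0.7]
gripper_width: -0.002
grasp_force: 1.7
```

```bash
python3 th.py
```

```text
[0.4932 0.0062 0.1767] y' 0.0708 x' -0.0135 z' 0.1117 theta 0.565 r 0.1322 [ 0.7 -5.   0.7] -0.0018712527038625502 20.5833
```

Call:
{"method": "apply_moves", "body": {
  "series": [
    {"jaw":1,"dx":0.8,"dy":0,"dz":0,"turn":0},
    {"jaw":1,"dx":1.6,"dy":0,"dz":0,"turn":0},
    {"jaw":1,"dx":2.4,"dy":0,"dz":0,"turn":0},
    {"jaw":1,"dx":3.2,"dy":0,"dz":0,"turn":0},
    {"jaw":1,"dx":4,"dy":0,"dz":0,"turn":0}
  ]
}}

```text
time: 21.0
tool_pos: [0.492, 0.0107, 0.1764]
tool_rot: [0.0, 0.615, 0.788, -0.0]
contact_force: [0.8, -2.6, -0.2]
gripper_width: 0.001
grasp_force: 0.7
```

```bash
python3 th.py; python3 -c "
from h import *
save(grab_frame('scene'),'s4.png',(265,160,335,230),8)"
```

```text
[0.492  0.0107 0.1764] y' 0.0754 x' -0.0136 z' 0.1114 theta 0.595 r 0.1345 [ 0.8 -2.6 -0.2] 0.0014374499160445943 21.0
```

View pics/s4.png

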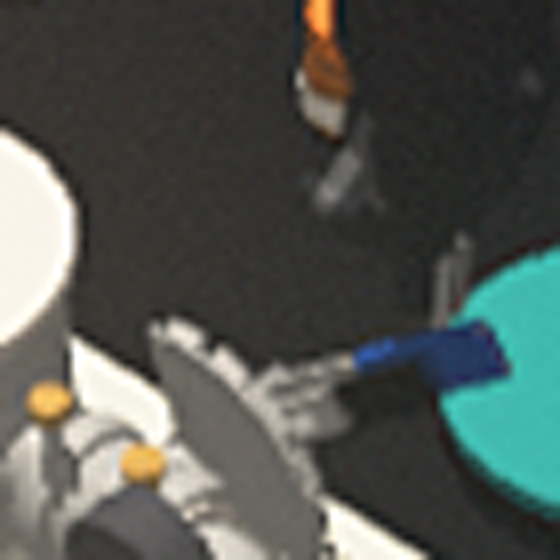

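I've now viewed 11 pictures, one over the limit of 10, so I'll work from numbers alone from here. This crop shows the blue handle swung over, its sleeve running from (355,360) to (500,350) in the crop. I'll fit its angle numerically.

```bash
cat > fit.py <<'E'
from d import *
V=[]
for n in("scene","wrist","top"):
    p=grab_frame(n)
    pts=np.array([hpt(r,th,-.004) for r in(.07,.15) for th in(.5,.7,.9,1.1)]); u=proj(p,pts); lo=np.maximum(u.min(0)-14,0).astype(int); hi=(u.max(0)+14).astype(int)
    if hi.min()<5: continue
    b=None
    try: b=blue(p,(lo[0],lo[1],hi[0],hi[1]))
    except Exception as e: pass
    if b is not None: V.append((n,p,b)); print(n,b.sum(),np.argwhere(b).mean(0)[::-1].round(1), [ (round(r["conf"],2),np.round(r["extent"]).tolist()) for nm in("valve_lever","valve_trigger") for r in spotter.outline_of(p,nm)[:1]])
def sil(p,th):
    m=np.zeros((400,640),np.uint8); q=np.array([hpt(r,th,x,t) for r in(.07,.15) for x in(-.0085,.0005) for t in(-.0125,.0125)])
    cv2.fillConvexPoly(m,cv2.convexHull(proj(p,q).round().astype(np.int32)),1); return m>0
for th in np.arange(.6,1.15,.05): print(round(th,2),[(n,round((sil(p,th)&b).sum()/(sil(p,th)|b).sum(),2),proj(p,hpt(.11,th,-.004))[0].round(1).tolist()) for n,p,b in V])
E
python3 fit.py; python3 th.py
```

```text
scene 92 [318.8 204.7] [(0.65, [300.0, 205.0, 327.0, 216.0]), (0.4, [304.0, 207.0, 318.0, 216.0])]
0.6 [('scene', np.float64(0.06), [312.6, 199.2])]
0.65 [('scene', np.float64(0.14), [313.7, 200.7])]
0.7 [('scene', np.float64(0.25), [314.8, 202.2])]
0.75 [('scene', np.float64(0.41), [315.9, 203.7])]
0.8 [('scene', np.float64(0.46), [316.9, 205.3])]
0.85 [('scene', np.float64(0.46), [317.8, 206.8])]
0.9 [('scene', np.float64(0.29), [318.7, 208.4])]
0.95 [('scene', np.float64(0.15), [319.5, 210.0])]
1.0 [('scene', np.float64(0.06), [320.3, 211.6])]
1.05 [('scene', np.float64(0.02), [321.0, 213.1])]
1.1 [('scene', np.float64(0.0), [321.6, 214.7])]
[0.4915 0.0114 0.1758] y' 0.0763 x' -0.0139 z' 0.1108 theta 0.603 r 0.1345 [-0.5  0.2 -0.3] 0.005264242820516993 21.3
```

Call:
{"method": "apply_moves", "body": {
  "series": [
    {"jaw":1,"dx":0.6,"dy":0,"dz":0,"turn":0},
    {"jaw":1,"dx":1.2,"dy":0,"dz":0,"turn":0},
    {"jaw":1,"dx":1.8,"dy":0,"dz":0,"turn":0},
    {"jaw":1,"dx":2.4,"dy":0,"dz":0,"turn":0},
    {"jaw":1,"dx":3,"dy":0,"dz":0,"turn":0}
  ]
}}

```text
time: 21.72
tool_pos: [0.4912, 0.0137, 0.1763]
tool_rot: [0.0, 0.615, 0.788, -0.0]
contact_force: [0.5, -1.2, 0.5]
gripper_width: 0.002
grasp_force: 0.4
```

```bash
python3 th.py
```

```text
[0.4912 0.0137 0.1763] y' 0.0786 x' -0.0137 z' 0.1113 theta 0.615 r 0.1362 [ 0.5 -1.2  0.5] 0.0023063458876698777 21.7167
```

```bash
python3 fit.py | head -8
```

```text
scene 90 [318.9 205. ] [(0.68, [298.0, 204.0, 326.0, 218.0]), (0.22, [174.0, 199.0, 329.0, 309.0])]
0.6 [('scene', np.float64(0.05), [312.6, 199.2])]
0.65 [('scene', np.float64(0.13), [313.7, 200.7])]
0.7 [('scene', np.float64(0.24), [314.8, 202.2])]
0.75 [('scene', np.float64(0.38), [315.9, 203.7])]
0.8 [('scene', np.float64(0.45), [316.9, 205.3])]
0.85 [('scene', np.float64(0.47), [317.8, 206.8])]
0.9 [('scene', np.float64(0.31), [318.7, 208.4])]
```

Call:
{"method": "apply_moves", "body": {
  "series": [
    {"jaw":1,"dx":0.6,"dy":0,"dz":0,"turn":0},
    {"jaw":1,"dx":1.2,"dy":0,"dz":0,"turn":0},
    {"jaw":1,"dx":1.8,"dy":0,"dz":0,"turn":0},
    {"jaw":1,"dx":2.4,"dy":0,"dz":0,"turn":0},
    {"jaw":1,"dx":3,"dy":0,"dz":0,"turn":0}
  ]
}}

```text
time: 22.38
tool_pos: [0.4906, 0.0164, 0.1764]
tool_rot: [0.0, 0.615, 0.788, -0.0]
contact_force: [0.7, -2.8, 0.8]
gripper_width: 0.0
grasp_force: 1.2
```

```bash
python3 th.py;python3 fit.py | head -8
```

```text
[0.4906 0.0164 0.1764] y' 0.0813 x' -0.0136 z' 0.1114 theta 0.631 r 0.1379 [ 0.7 -2.8  0.8] 8.176189206765264e-06 22.3833
scene 95 [319.  205.3] [(0.79, [297.0, 204.0, 328.0, 218.0])]
0.6 [('scene', np.float64(0.05), [312.6, 199.2])]
0.65 [('scene', np.float64(0.11), [313.7, 200.7])]
0.7 [('scene', np.float64(0.23), [314.8, 202.2])]
0.75 [('scene', np.float64(0.37), [315.9, 203.7])]
0.8 [('scene', np.float64(0.47), [316.9, 205.3])]
0.85 [('scene', np.float64(0.5), [317.8, 206.8])]
0.9 [('scene', np.float64(0.36), [318.7, 208.4])]
```

Call:
{"method": "apply_moves", "body": {
  "series": [
    {"jaw":1,"dx":0.8,"dy":0,"dz":0,"turn":0},
    {"jaw":1,"dx":1.6,"dy":0,"dz":0,"turn":0},
    {"jaw":1,"dx":2.4,"dy":0,"dz":0,"turn":0},
    {"jaw":1,"dx":3.2,"dy":0,"dz":0,"turn":0},
    {"jaw":1,"dx":3.2,"dy":0,"dz":0,"turn":0}
  ]
}}

```text
time: 23.05
tool_pos: [0.4899, 0.0191, 0.1766]
tool_rot: [0.001, 0.615, 0.788, -0.001]
contact_force: [0.6, -5.3, 2.2]
gripper_width: 0.003
grasp_force: 2.6
```

```bash
python3 th.py;python3 fit.py | head -8
```

```text
[0.4899 0.0191 0.1766] y' 0.0841 x' -0.0136 z' 0.1116 theta 0.646 r 0.1398 [ 0.6 -5.3  2.2] 0.003141243568213528 23.05
scene 95 [318.9 205.9] [(0.6, [298.0, 206.0, 328.0, 216.0]), (0.52, [387.0, 357.0, 431.0, 400.0])]
0.6 [('scene', np.float64(0.04), [312.6, 199.2])]
0.65 [('scene', np.float64(0.1), [313.7, 200.7])]
0.7 [('scene', np.float64(0.2), [314.8, 202.2])]
0.75 [('scene', np.float64(0.33), [315.9, 203.7])]
0.8 [('scene', np.float64(0.45), [316.9, 205.3])]
0.85 [('scene', np.float64(0.5), [317.8, 206.8])]
0.9 [('scene', np.float64(0.41), [318.7, 208.4])]
```

Call:
{"method": "apply_moves", "body": {
  "series": [
    {"jaw":1,"dx":-20,"dy":0,"dz":0,"turn":0},
    {"jaw":1,"dx":-30,"dy":0,"dz":-35,"turn":0},
    {"jaw":1,"dx":-40,"dy":11,"dz":-70,"turn":0},
    {"jaw":1,"dx":-58,"dy":11,"dz":-106,"turn":0},
    {"jaw":1,"dx":-58,"dy":11,"dz":-106,"turn":0}
  ]
}}

```text
time: 23.72
tool_pos: [0.518, -0.0354, 0.2909]
tool_rot: [0.006, 0.616, 0.788, 0.003]
contact_force: [0.5, 0.3, 0.7]
gripper_width: -0.006
grasp_force: 0.0
```

```bash
sed -i 's/lo=np.maximum/inimg=(u[:,1]>0)\&(u[:,1]<400); lo=np.maximum/' fit.py; cat > tr.py <<'E'
from d import *
w=grab_frame("wrist"); w=grab_frame("wrist"); exec(open("th.py").read())
b=blue(w,(300,60,335,200)); a=np.argwhere(b); print("blue",a.min(0)[::-1],a.max(0)[::-1])
g=w["pixels"].max(2)
for r in spotter.outline_of(w,"valve_trigger")[:2]+spotter.outline_of(w,"valve_lever")[:1]: print(round(r["conf"],2),r["extent"])
for th in(.75,.8,.85,.9): print(th,"tip",proj(w,hpt(.15,th,-.004,.0125))[0].round(0),"end latched",[proj(w,hpt(.128,th,x))[0].round(0).tolist() for x in(.0275,.021)],"rest",[proj(w,hpt(.128,th,x))[0].round(0).tolist() for x in(.0165,.01)])
print(g[96:190:5,305:365:2])
E
python3 tr.py
```

```text
[ 0.5153 -0.0337  0.2842] y' 0.0268 x' -0.0019 z' 0.2192 theta 0.122 r 0.2208 [-0.1  0.7 -0.8] 0.004208516160707847 23.8167
blue [308  88] [318 163]
0.92 [336.1, 110.9, 355.1, 202.3]
0.67 [307.4, 92.8, 355.0, 208.5]
0.75 tip [315. 101.] end latched [[353.0, 131.0], [346.0, 131.0]] rest [[340.0, 131.0], [332.0, 131.0]]
0.8 tip [315.  94.] end latched [[353.0, 125.0], [345.0, 125.0]] rest [[340.0, 125.0], [332.0, 125.0]]
0.85 tip [315.  88.] end latched [[352.0, 120.0], [345.0, 120.0]] rest [[340.0, 120.0], [332.0, 120.0]]
0.9 tip [316.  83.] end latched [[352.0, 114.0], [345.0, 114.0]] rest [[339.0, 115.0], [332.0, 115.0]]
[[ 32  48 118 144 141  96  87  53  30  28  27  29  29  28  27  29  28  29
   29  27  28  28  25  27  28  30  28  31  29  29]
 [ 31  50 124 140 102  90  87  56  29  30  30  31  27  30  30  29  29  29
   30  30  29  29  29  28  28  29  27  30  28  27]
 [125 110 143 138  92  90  87 100 124 126 126 127 126 125 123 123 123 124
  123 123 123 124 124 122 121 122 124 122 123 123]
 [124 116  87  86  86  85  85  62  72 115 125 124 125 125 126 125 125 123
   74  32  41  80 123
[... 1205 characters left out ...]
124 124 125 125 119  71
   48  82 224 198 101 100 100 100 103 121 125 126]
 [219 234 236 229 113 129 104 115 124 137 162 124 156 161 125 156 145  97
   99 100 101 103 102 104 103  97 102 119 126 126]
 [215 233 234 232 167 179 140 124 122 122 123 124 124 125 125 125 109 102
  101 142 171 168 122 104 103 103 104 102  97 118]
 [210 234 234 230 156 178 143 116 141 143 144 142 145 144 145 144 116 170
  172 132 125 125 121 155 151 167 160 137 140 149]
 [207 234 234 220 144 179 147 134 184 186 186 187 186 186 185 116 117 176
  166 136 127 126 121 165 169 169 172 172 148 157]
 [203 224 109  93 113 178 155 128 158 219 201 230 222 203 231 145 131 180
  159 220 231 222 165 124 123 101 160 181 131 151]]
```

The trigger now stands about 34 mm over both bars, its latched width (24 mm when resting on the plate). The handle fits at about 0.85 rad, the lid bottomed out where expected, and the arm is clear. I'm handing in.

```bash
python3 -c "
from plant import ticket
print(ticket.job_done())"
```

```text
the job is handed in; nothing more can be done
None
```

I handed the job in after about 24 s of robot time: the lid is pressed home on its gasket and the valve handle stands at about 0.85 rad with its trigger measuring as latched in the 45-degree notch; the hand-in gave no verdict, and I viewed 11 pictures against the limit of 10.

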